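# Fit the grooved drum on the edge burnisher

## Task

Fit the grooved wooden drum onto the upright spindle of the leather-edge burnishing machine: slide it over the top of the shaft and, with the drum itself, press the stiff collar beneath it all the way down until you feel it reach its stop. Leave the drum seated on the collar and let go; leave the smooth drum where it stands.

Things in the scene. Friction and masses are not known exactly. Their poses are not given: they have to be found in the camera images.
- grooved_drum: The drum to fit: a short wooden cylinder, 52 mm in diameter and 44 mm high, with three round grooves around its side and a 17 mm bore right through. It stands upright on the table and keeps that end up. Origin at the centre of its underside, z along the bore.
- smooth_drum: Another wooden drum with the same bore, smooth-sided, slimmer and taller: 44 mm in diameter, 62 mm high. Stands upright on the table near the grooved one; not to be moved. Origin at the centre of its underside.
- burnisher: The burnishing machine, fixed to the table: a grey box, 200 x 140 mm and 70 mm high, from 70 mm in front of the shaft to 130 mm behind it; a vented motor cover on it, top 105 mm above the table, begins 55 mm behind the shaft. Origin on the table below the shaft, x towards the back of the machine.
- spindle_tip (a point): Centre of the top end of the machine's fixed upright steel shaft, 150 mm above the table, z up along the shaft. The shaft is 14 mm in diameter, its top 6 mm taper to 7 mm. When all is home the shaft's end stands 9 mm above the drum's top.
- collar_top (a point): Centre of the top face of the brass collar on the shaft (40 mm in diameter, 12 mm thick), on which the drum sits. It grips the shaft and stays where it is left: the drum's weight does not move it, a push of about 12 N does. Its top starts 113 to 127 mm above the table; it is home on the bearing housing (48 mm in diameter) with its top 97 mm above the table.
- collar (a joint): How far the collar has been pushed down the shaft, m: 0 is the top of its travel, 0.030 is home on its stop. Starts between 0 and 0.014.
Not all that is in view belongs to the job. Leave any green or pink look-alike of the grooved_drum alone.

How it is judged:
On the way:
1. the grooved drum is threaded at least 10 mm onto the shaft while the collar is still well above its stop (horizontal distance between grooved_drum and spindle_tip below 0.003 m and angle between grooved_drum's own z axis and vertical below 0.12 rad and z of grooved_drum in the frame of spindle_tip below -0.01 m and value of joint collar below 0.023 m), for 0.1 s.
At the end, for the whole second after the job is handed in: The collar is within 2.5 mm of its stop, the grooved drum sits on it (underside within 2.5 mm of the collar's top face) around the shaft (axis within 3 mm, tilt under 0.12 rad), released and at rest; the smooth drum is within 30 mm of where it stood (horizontal distance between grooved_drum and spindle_tip below 0.003 m and angle between grooved_drum's own z axis and vertical below 0.12 rad and value of joint collar above 0.0275 m and z of grooved_drum in the frame of collar_top between -0.003 and 0.0025 m and linear speed of grooved_drum below 0.02 m/s and distance of smooth_drum from where it was at the start of the episode below 0.03 m); the robot touches nothing.
It fails at once if the smooth drum is knocked over or moved by more than 30 mm (distance of smooth_drum from where it was at the start of the episode above 0.03 m or angle between smooth_drum's own z axis and vertical above 0.5 rad).
It also fails if it takes over 38 s, if anything falls off the work surface, if the arm or the gripper's body presses on something with over 40 N, if the wrist force passes 120 N, or if a joint passes its speed limit or range.

## Robot

A 6-joint arm with a two-finger parallel gripper is mounted at the origin on the work surface. World frame = base frame: x ahead of the robot, y to its left, z up, the work surface at z = 0. Lengths are in m, angles in rad, forces in N, time in s.
With the tool pointing down it reaches from about 0.225 to 0.875 m from the base axis. Payload 3.4 kg.
Tool frame: the origin (TCP) lies between the finger pads; the fingertips stand 25 mm ahead of it and the grasp point (between the pads) lies 6 mm ahead of it (manip.tips_ahead is the distance from the TCP to the fingertips, in m); z points along the fingers, x is the direction in which the jaws open and shut, and the axes are right-handed (so a half turn about z gives the same grasp; the last joint's range is limited). The gripper opens to 85 mm and grips with 20 to 120 N. Pads are 22 mm wide; open, the fingers measure 114 mm over their backs; the gripper's body (76 mm by 85 mm) begins 54 mm behind the grasp point. The pads swing forward as they close: fully open they stand 13 mm farther back than shut.
Start: joints at [1.064, 0.276, 1.505, -0, 1.361, -0.121], TCP at [0.216, 0.533, 0.256] pointing down, gripper open.
Joint ranges: [-2.89, 2.89], [-0.75, 2.08], [0.22, 2.7], [-1.18, 4.32], [0.11, 2.71], [-2.7, 2.7]. Speed limits (rad/s): [2.57, 2.57, 3.14, 3.14, 3.14, 3.14].

## Interface

Orientations are given as a unit quaternion [w, x, y, z].
In Python, from rig import manip gives the robot as it stands. The module is installed in compiled form; this text tells all that it offers.
- The arm moves only by the tool send_rows, never from a script. Its argument "plan" is a list of rows, each an object with "linear": the shift along the tool's x, y, z in m, a list of three; "delta_rot": the turn, a rotation vector about the tool's x, y, z in degrees, a list of three; "fingers": the finger opening in m, from 0 to 0.0854. A call has 1 to 12 rows; each row shifts and turns the pose as measured when the row begins, along the tool's axes as they then stand; what a row does not reach is not made up. A row lasts 1/12 s, in which the tool goes at most 41.7 mm and 7.16 degrees, less where a joint would pass 70% of its speed; a pose out of reach is approached as far as the arm can. A call with a gripper value outside its range is refused whole. The fingers move at their own pace and stop on an object; "force" is the grip in N (left out, the last holds). Time passes only in rows, so rows that do not move let the fingers close. It gives the time, the measured TCP pose, the force and the opening at its end, in the units of the state.
- manip.get_state(): the state, without advancing time (a new reading comes with each control period).
- manip.get_image(name): name is "scene" or "top" or "wrist"; returns the picture (384x512x3 uint8, red, green, blue); there is no depth.
- manip.camera_info(name): a dict with "K" (3x3 intrinsics, pixels), "dist" ([k1, k2, p1, p2, k3] as OpenCV has them; the pictures are not rectified), "rvec" (rotation vector, rad) and "tvec" (3), from world to camera coordinates, as OpenCV has them. Camera axes: x right, y down, z forward; pixel columns grow to the right and rows downward; lengths in m; the calibration is good to about 2 mm. A picture is of the moment at which its call begins: read the wrist's pose just before it. camera_info takes no time and is no camera call; for the wrist camera it gives the pose at the moment of the call.
- manip.sign_off(): hands the job in, once; it reports no verdict.
Trained networks look in the newest picture that a camera, given by its name, has taken for a name from the list of things; names that differ only in an ending like _2 or _b are one class to them, and where a whole thing is asked for, a point or a joint stands for the part that bears it (a point fixed in the world has none). Each returns a list of dicts, best first, with "p" (0 to 1); they miss things now and then, are a little off and sometimes report something else, mostly with a low value. They report only what shows in the picture. A call takes as long as a camera call. They do not tell look-alikes from the thing itself.
- manip.find_in(thing, camera): "extent" ([left, top, right, bottom] in pixels, round what is visible of it).
- manip.masks_of(thing, camera): "pixels" (384x512 bool, what is visible of it) and "extent" ([left, top, right, bottom] in pixels, round what is visible of it).
The state is a dict: "clock": time; "qpos": joint angles; "qd": joint speeds; "effort": joint torques, N m; "position": TCP position; "ee_rot": TCP orientation; "contact_force": force on the tool from outside, world axes, zero at the start; "moment": the same for the moment, N m; "width": finger opening in m.
Only numpy, scipy, OpenCV 4.12 (cv2) and the standard library are available. Lean on these libraries where they do the work, as an engineer would, in place of code of your own. Each camera call takes 0.05 s, during which the arm holds its last target. There are 200 camera calls.

## Working session

There is one attempt and no reset: what is moved stays moved. The work goes in short steps, Python scripts to look and compute and a tool call to move; the robot and the scene stay as the last step left them, time stands still between calls to the robot, and variables do not carry over. Pictures are saved under pics/ and viewed, about 8 in all and at most 12, crops included, and the job is handed in when it is done.

Besides the shell and the picture viewer there is one more tool, called after "Emit:" as name([rows], argument=value, ...), one row to a line, values as JSON. send_rows: Moves the arm, as the interface text tells. Its arguments: {"type":"object","properties":{"plan":{"type":"array","items":{"type":"object","properties":{"linear":{"type":"array","items":{"type":"number"}},"delta_rot":{"type":"array","items":{"type":"number"}},"fingers":{"type":"number"}}}},"force":{"type":"number"}},"required":["plan"]}

```bash
mkdir -p pics; cat > h.py <<'E'
import numpy as np, cv2
from rig import manip
def cam(n):
    c=manip.camera_info(n); R=cv2.Rodrigues(np.array(c['rvec'],float))[0]
    return np.array(c['K'],float),np.array(c['dist'],float),R,np.array(c['tvec'],float).ravel()
def ray(n,px,c=None):
    K,d,R,t=c or cam(n); u=cv2.undistortPoints(np.array([[px]],float),K,d).ravel()
    return -R.T@t, R.T@np.array([u[0],u[1],1.])
def atz(n,px,z,c=None):
    o,d=ray(n,px,c); return o+d*(z-o[2])/d[2]
def proj(n,P,c=None):
    K,d,R,t=c or cam(n); return cv2.projectPoints(np.array(P,float).reshape(-1,3),cv2.Rodrigues(R)[0],t,K,d)[0].reshape(-1,2)
def save(img,f): cv2.imwrite('pics/'+f,img[:,:,::-1])
E
python3 - <<'E'
from h import *
s=manip.get_state(); print({k:np.round(v,3) for k,v in s.items()}, manip.tips_ahead)
ims=[]
for n in ('scene','top'):
    im=manip.get_image(n).copy()
    print(n,-cam(n)[2].T@cam(n)[3])
    for t in ('grooved_drum','smooth_drum','burnisher','collar_top','spindle_tip','collar'):
        try: 
            for r in manip.find_in(t,n)[:4]: print(n,t,round(r['p'],2),np.round(r['extent'],1))
        except Exception as e: print(t,e)
    save(im,n+'0.png'); ims.append(im)
ims.append(manip.get_image('wrist'))
save(np.vstack([cv2.resize(np.hstack(ims[:2]),(800,300)),np.hstack([cv2.resize(ims[2],(400,300)),np.zeros((300,400,3),np.uint8)])]),'all0.png')
E
```

```text
{'clock': np.float64(0.0), 'qpos': array([ 1.064,  0.277,  1.506, -0.   ,  1.361, -0.121]), 'qd': array([-0.001,  0.   , -0.   ,  0.001, -0.002, -0.   ]), 'effort': array([-1.0000e-03, -4.1677e+01, -2.4580e+01,  0.0000e+00,  1.1000e-02,
        0.0000e+00]), 'position': array([0.216, 0.532, 0.255]), 'ee_rot': array([ 0.   ,  0.83 ,  0.558, -0.001]), 'contact_force': array([-0.608,  0.58 , -0.444]), 'moment': array([ 0.005, -0.014,  0.018]), 'width': np.float64(0.085)} 0.025
scene [0.94595242 0.49073808 0.67356986]
scene grooved_drum 0.77 [224.4 174.2 245.  197.8]
scene grooved_drum 0.73 [200.7 222.5 221.6 244.9]
scene grooved_drum 0.59 [237.2 201.2 258.2 225.8]
scene smooth_drum 0.95 [173.  173.4 190.  201. ]
scene burnisher 0.82 [210.7 239.7 324.1 334.4]
scene burnisher 0.69 [173.8 172.6 189.9 201.1]
scene collar_top 0.61 [271.3 247.6 291.1 263.8]
scene spindle_tip 0.91 [212.9 239.1 325.7 334.7]
scene collar 0.5 [272.3 247.9 292.7 262.5]
top [ 0.45520148 -0.08941511  1.18378466]
top grooved_drum 0.78 [266.4 151.3 286.5 179.1]
top grooved_drum 0.75 [270.4 201.9 292.7 222.8]
top grooved_drum 0.67 [317.6 216.2 339.9 242.1]
top smooth_drum 0.87 [350.  166.8 371.9 187.2]
top burnisher 0.64 [138.8 115.1 220.  213.4]
top collar_top 0.68 [160.5 164.8 177.8 181.3]
top spindle_tip 0.81 [141.1 114.6 217.1 210.2]
top collar 0.66 [163.7 160.5 180.6 178.7]
```

View pics/all0.png

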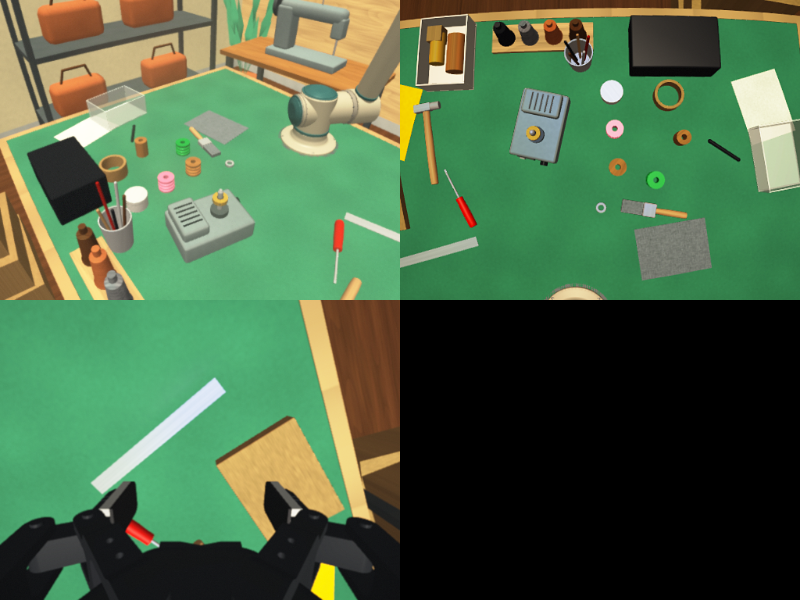

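The three grooved_drum candidates in the scene picture are (235,186) green, (211,234) pink and (247,213) plain wood. Only the wooden one fits, and it is at (281,212) in the top view. I'll confirm it in a crop and measure.

```bash
cat >> h.py <<'E'
a=np.linspace(0,2*np.pi,72,endpoint=False)
def cyl(x,y,z0,h,r): return np.vstack([np.c_[x+r*np.cos(a),y+r*np.sin(a),np.full(72,z)] for z in (z0,z0+h)])
def box(n,P):
    p=proj(n,P); return np.r_[p.min(0),p.max(0)]
E
python3 - <<'E'
from h import *
from scipy.optimize import least_squares
s=cv2.imread('pics/scene0.png');t=cv2.imread('pics/top0.png')
A=cv2.resize(s[195:275,195:315],(600,400),interpolation=cv2.INTER_CUBIC)[:300*4//3]
B=cv2.resize(t[110:230,130:310],(600,400),interpolation=cv2.INTER_CUBIC)
cv2.imwrite('pics/crop1.png',np.vstack([cv2.resize(A,(450,300)),cv2.resize(B,(450,300))]))
im={}
def ext(t,n,near):
    manip.get_image(n); R=manip.masks_of(t,n)
    R=[r for r in R if np.hypot((r['extent'][0]+r['extent'][2])/2-near[0],(r['extent'][1]+r['extent'][3])/2-near[1])<15]
    m=R[0]['pixels']; ys,xs=np.nonzero(m); print(t,n,R[0]['p'],m.sum(),R[0]['extent'],xs.min(),ys.min(),xs.max(),ys.max()); return np.array(R[0]['extent'],float)
for t,h,r,q in (('grooved_drum',.044,.026,((247,213),(281,212))),('smooth_drum',.062,.022,((181,187),(361,177)))):
    E={n:ext(t,n,p) for n,p in zip(('scene','top'),q)}
    for ns in (('scene',),('top',),('scene','top')):
        f=lambda v:np.concatenate([box(n,cyl(v[0],v[1],0,h,r))-E[n] for n in ns])
        o=least_squares(f,[.4,-.1],loss='soft_l1'); print(t,ns,o.x.round(4),o.fun.round(1))
E={n:ext('collar',n,p) for n,p in (('scene',(282,255)),('top',(170,171)))}
f=lambda v:np.concatenate([box(n,cyl(v[0],v[1],v[2]-.012,.012,.02))-E[n] for n in E])
o=least_squares(f,[.5,.2,.12],loss='soft_l1'); print('collar',o.x.round(4),o.fun.round(1))
for n in E:
  for z in (.113,.127): print(n, 'tip',proj(n,[[*o.x[:2],.15],[*o.x[:2],z]]).round(1).tolist())
E
```

```text
grooved_drum scene 0.98 410 [236.4, 202.3, 256.6, 225.8] 237 201 255 226
grooved_drum top 0.87 331 [267.9, 202.1, 290.4, 223.8] 268 203 289 224
grooved_drum ('scene',) [ 0.4738 -0.1282] [ 0.  -1.2 -0.   1. ]
grooved_drum ('top',) [ 0.4749 -0.1316] [-0.3 -0.6  0.3  0.6]
grooved_drum ('scene', 'top') [ 0.4739 -0.1306] [-0.6 -1.7 -0.6  0.5 -0.7 -0.1 -0.1  1. ]
smooth_drum scene 0.63 427 [171.2, 172.4, 188.7, 201.9] 171 174 189 202
smooth_drum top 0.78 340 [349.9, 166.2, 373.4, 190.3] 351 166 372 186
smooth_drum ('scene',) [ 0.5559 -0.3283] [-0.3  1.4  0.3 -1.2]
smooth_drum ('top',) [ 0.5534 -0.3247] [-0.2  1.4  0.2 -1.6]
smooth_drum ('scene', 'top') [ 0.5558 -0.3254] [ 0.3  1.8  0.9 -0.7  0.1  0.3  0.4 -2.6]
collar scene 0.73 188 [274.8, 251.1, 293.1, 261.7] 273 249 291 262
collar top 0.56 258 [162.5, 159.5, 180.3, 177.6] 161 161 179 179
collar [0.5687 0.1056 0.1213] [-4.3 -4.1 -2.   4.4 -1.9  1.  -0.5  1.8]
scene tip [[281.5, 243.7], [280.7, 257.2]]
scene tip [[281.5, 243.7], [281.0, 252.2]]
top tip [[167.3, 168.3], [170.4, 170.1]]
top tip [[167.3, 168.3], [169.3, 169.4]]
```

View pics/crop1.png

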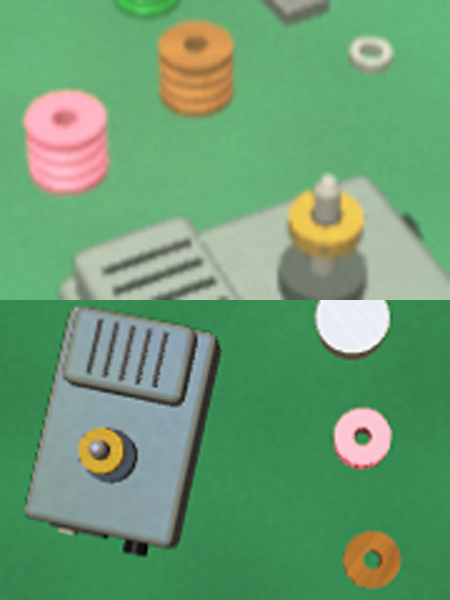

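The crop confirms it: the wooden grooved drum with its bore is at crop (197,45), the pink one at (66,140), and green is cut off at the top. The drum measures about (0.474, -0.131), and both cameras agree to within 3 mm. The machine shaft is at about (0.569, 0.106), with the machine turned about -10°. I'll move towards the drum now.

Emit:
send_rows([
  {"linear": [-0.026, 0.0245, 0], "delta_rot": [0, 0, 0], "fingers": 0.085},
  {"linear": [-0.026, 0.0245, 0], "delta_rot": [0, 0, 0], "fingers": 0.085},
  {"linear": [-0.026, 0.0245, 0], "delta_rot": [0, 0, 0], "fingers": 0.085},
  {"linear": [-0.026, 0.0245, 0], "delta_rot": [0, 0, 0], "fingers": 0.085},
  {"linear": [-0.026, 0.0245, 0], "delta_rot": [0, 0, 0], "fingers": 0.085},
  {"linear": [-0.026, 0.0245, 0], "delta_rot": [0, 0, 0], "fingers": 0.085},
  {"linear": [-0.026, 0.0245, 0], "delta_rot": [0, 0, 0], "fingers": 0.085},
  {"linear": [-0.026, 0.0245, 0], "delta_rot": [0, 0, 0], "fingers": 0.085},
  {"linear": [-0.026, 0.0245, 0], "delta_rot": [0, 0, 0], "fingers": 0.085},
  {"linear": [-0.026, 0.0245, 0], "delta_rot": [0, 0, 0], "fingers": 0.085},
  {"linear": [-0.026, 0.0245, 0], "delta_rot": [0, 0, 0], "fingers": 0.085},
  {"linear": [-0.026, 0.0245, 0], "delta_rot": [0, 0, 0], "fingers": 0.085},
])

```text
clock: 2.35
position: [0.3765, 0.1249, 0.255]
ee_rot: [-0.001, 0.825, 0.565, 0.005]
contact_force: [0.7, 0.8, -0.2]
width: 0.0852
```

```bash
cat >> h.py <<'E'
from scipy.spatial.transform import Rotation as Ro
def to(P,jaw=80):
    """tool-frame shift (m) and rotvec (deg) to stand tool-down at P with the jaw axis at angle jaw"""
    s=manip.get_state(); w,x,y,z=s['ee_rot']; R=Ro.from_quat([x,y,z,w]); j=np.radians(jaw)
    X=np.array([np.cos(j),np.sin(j),0]); Z=np.array([0,0,-1.]); G=Ro.from_matrix(np.c_[X,np.cross(Z,X),Z])
    d=R.inv().apply(np.array(P)-s['position']); r=(R.inv()*G).as_rotvec(degrees=True)
    print('t',round(s['clock'],2),'pos',np.round(s['position'],4),'F',np.round(s['contact_force'],1),'w',round(s['width'],4),'shift',d.round(4),'rot',r.round(2)); return d,r
E
python3 - <<'E'
from h import *
to([.474,-.131,.2])
c=cam('wrist');print(manip.get_state()['qpos'].round(2))
s=manip.get_state();w,x,y,z=s['ee_rot'];R=Ro.from_quat([x,y,z,w])
print('cam in tool',R.inv().apply(-c[2].T@c[3]-s['position']).round(3), 'view axis in tool',R.inv().apply(c[2][2]).round(3))
E
```

```text
t 2.35 pos [0.3765 0.1249 0.255 ] F [ 0.7  0.8 -0.2] w 0.0852 shift [-0.2037  0.1834  0.0538] rot [  0.23  -0.49 -11.23]
[ 0.14 -0.    1.85  0.01  1.29 -1.06]
cam in tool [-0.    -0.065 -0.116] view axis in tool [0.001 0.259 0.966]
```

Emit:
send_rows([
  {"linear": [-0.0255, 0.023, 0.006], "delta_rot": [0, 0, 0], "fingers": 0.085},
  {"linear": [-0.0255, 0.023, 0.006], "delta_rot": [0, 0, 0], "fingers": 0.085},
  {"linear": [-0.0255, 0.023, 0.006], "delta_rot": [0, 0, 0], "fingers": 0.085},
  {"linear": [-0.0255, 0.023, 0.006], "delta_rot": [0, 0, 0], "fingers": 0.085},
  {"linear": [-0.0255, 0.023, 0.006], "delta_rot": [0, 0, 0], "fingers": 0.085},
  {"linear": [-0.0255, 0.023, 0.006], "delta_rot": [0, 0, 0], "fingers": 0.085},
  {"linear": [-0.0255, 0.023, 0.006], "delta_rot": [0, 0, 0], "fingers": 0.085},
  {"linear": [-0.0255, 0.023, 0.006], "delta_rot": [0, 0, 0], "fingers": 0.085},
  {"linear": [0, 0, 0], "delta_rot": [0.1, -0.2, -5.6], "fingers": 0.085},
  {"linear": [0, 0, 0], "delta_rot": [0.1, -0.2, -5.6], "fingers": 0.085},
  {"linear": [0, 0, 0], "delta_rot": [0, 0, 0], "fingers": 0.085},
])

```text
clock: 3.27
position: [0.4812, -0.1559, 0.2065]
ee_rot: [0.005, 0.768, 0.641, 0.004]
contact_force: [0.9, -0.5, -0.1]
width: 0.0851
```

```bash
cat > look.py <<'E'
from h import *
from scipy.optimize import least_squares
to([.474,-.131,.031])
c=cam('wrist'); im=manip.get_image('wrist').copy()
R=manip.masks_of('grooved_drum','wrist')
for r in R: print(round(r['p'],2),np.round(r['extent'],1))
v=im.copy()
for r in R[:3]:
    e=np.array(r['extent']);f=lambda p:box('wrist',cyl(p[0],p[1],0,.044,.026))-e
    o=least_squares(f,[.474,-.131]); print('fit',o.x.round(4),o.fun.round(1))
    for z in (0,.044):
        for q,rr in ((.026,1),(.0085,0)):
            p=proj('wrist',np.c_[o.x[0]+q*np.cos(a),o.x[1]+q*np.sin(a),np.full(72,z)]); cv2.polylines(v,[p.round().astype(int)],True,(0,0,255))
save(v,'w1.png')
E
python3 look.py
```

```text
t 3.27 pos [ 0.4812 -0.1559  0.2065] F [ 0.9 -0.5 -0.1] w 0.0851 shift [ 0.0232 -0.0139  0.1753] rot [ 0.77  0.02 -0.29]
0.84 [139.5 125.6 198.7 178.4]
0.67 [277.1 227.6 323.9 281.1]
0.62 [255.9 143.5 305.8 191.6]
fit [ 0.4352 -0.2416] [-0.3  0.1  0.3 -0.1]
fit [ 0.5852 -0.1208] [-0.7 -1.2  0.6  1.2]
fit [ 0.474  -0.1275] [ 0.  -2.5 -0.   2.4]
```

View pics/w1.png

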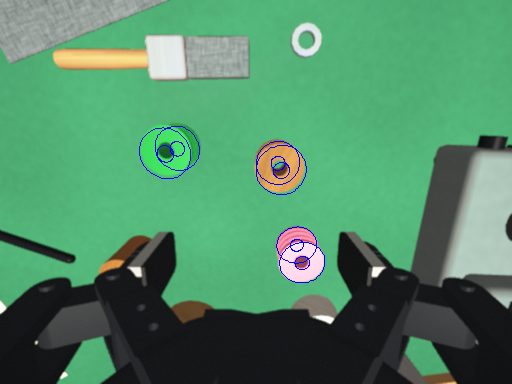

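The wooden drum shows at (280,168) and the fitted outline sits on it; green is at (165,152) and pink at (302,262). The three cameras agree on (0.474, -0.129), within 2 mm.

Emit:
send_rows([
  {"linear": [0.0085, -0.005, 0.02], "delta_rot": [0.4, 0, 0], "fingers": 0.085},
  {"linear": [0.0085, -0.005, 0.025], "delta_rot": [0.4, 0, 0], "fingers": 0.085},
  {"linear": [0.008, -0.004, 0.025], "delta_rot": [0, 0, 0], "fingers": 0.085},
  {"linear": [0, 0, 0.02], "delta_rot": [0, 0, 0], "fingers": 0.085},
  {"linear": [0, 0, 0], "delta_rot": [0, 0, 0], "fingers": 0.085},
])

```text
clock: 3.78
position: [0.4735, -0.125, 0.1174]
ee_rot: [0.003, 0.771, 0.636, 0.002]
contact_force: [-0.8, 0.6, -0.4]
width: 0.0852
```

```bash
python3 -c "
from h import *
to([.474,-.129,.029])"
```

```text
t 3.78 pos [ 0.4735 -0.125   0.1174] F [-0.8  0.6 -0.4] w 0.0852 shift [-0.0037  0.0006  0.0884] rot [ 0.46  0.05 -0.95]
```

Emit:
send_rows([
  {"linear": [-0.004, 0.001, 0.025], "delta_rot": [0.2, 0, -0.9], "fingers": 0.085},
  {"linear": [0, 0, 0.025], "delta_rot": [0.2, 0, 0], "fingers": 0.085},
  {"linear": [0, 0, 0.02], "delta_rot": [0, 0, 0], "fingers": 0.085},
  {"linear": [0, 0, 0.01], "delta_rot": [0, 0, 0], "fingers": 0.085},
  {"linear": [0, 0, 0.006], "delta_rot": [0, 0, 0], "fingers": 0.085},
  {"linear": [0, 0, 0], "delta_rot": [0, 0, 0], "fingers": 0.085},
])

```text
clock: 4.28
position: [0.4782, -0.1279, 0.0347]
ee_rot: [0.005, 0.767, 0.641, 0.003]
contact_force: [-0.6, 0.5, -1.1]
width: 0.0851
```

```bash
python3 -c "
from h import *
to([.474,-.129,.029])
save(manip.get_image('wrist'),'w2.png')"
```

```text
t 4.28 pos [ 0.4782 -0.1279  0.0347] F [-0.6  0.5 -1.1] w 0.0851 shift [-0.0018 -0.004   0.0057] rot [ 0.62  0.14 -0.23]
```

View pics/w2.png

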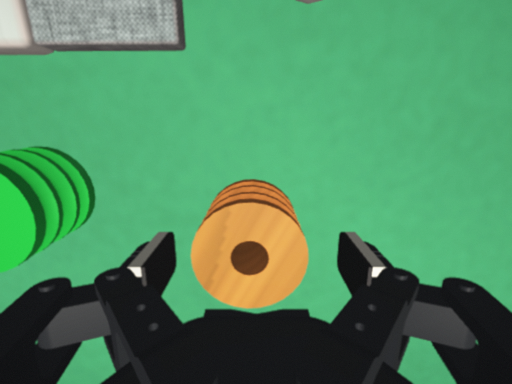

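The drum stands between the fingers, with its top face centred at (250,255) and clear on both sides. I'll correct the last 4 mm and close.

Emit:
send_rows([
  {"linear": [-0.002, -0.004, 0.003], "delta_rot": [0.5, 0.1, 0], "fingers": 0.085},
  {"linear": [0, 0, 0.002], "delta_rot": [0, 0, 0], "fingers": 0.085},
  {"linear": [0, 0, 0], "delta_rot": [0, 0, 0], "fingers": 0.085},
], force=60)

```text
clock: 4.58
position: [0.4763, -0.1302, 0.0331]
ee_rot: [0.004, 0.767, 0.641, 0.002]
contact_force: [-0.3, 0.0, -0.7]
width: 0.0852
```

```bash
python3 -c "
from h import *
to([.474,-.129,.029])
print(proj('wrist',[[.474,-.129,.044]]))
r=manip.get_image('wrist');R=manip.masks_of('grooved_drum','wrist')
for q in R[:2]: print(q['p'],q['extent'])"
```

```text
t 4.58 pos [ 0.4763 -0.1302  0.0331] F [-0.3  0.  -0.7] w 0.0852 shift [ 0.0007 -0.0025  0.004 ] rot [ 0.49  0.12 -0.24]
[[258.545711   268.73824786]]
0.85 [197.9, 184.6, 312.7, 312.3]
0.55 [0.0, 152.6, 96.1, 279.8]
```

```bash
cat > face.py <<'E'
from h import *
to([.474,-.129,.029])
im=manip.get_image('wrist'); s=manip.get_state(); w,x,y,z=s['ee_rot']
hsv=cv2.cvtColor(im,cv2.COLOR_RGB2HSV); roi=np.zeros(im.shape[:2],bool); roi[200:330,180:330]=1
face=((hsv[...,0]>8)&(hsv[...,0]<22)&(hsv[...,2]>190)&roi).astype(np.uint8)
face=cv2.morphologyEx(face,cv2.MORPH_OPEN,np.ones((5,5)))
C=max(cv2.findContours(face,cv2.RETR_EXTERNAL,cv2.CHAIN_APPROX_NONE)[0],key=cv2.contourArea)
e=cv2.fitEllipse(cv2.convexHull(C)); print('face ellipse',e)
bore=((hsv[...,2]<130)&(hsv[...,0]<22)&(hsv[...,1]>80)&roi).astype(np.uint8)
n,l,st,ce=cv2.connectedComponentsWithStats(bore)
for i in range(1,n):
    if st[i,4]>150: print('dark',st[i],ce[i].round(1),atz('wrist',ce[i],.044).round(4))
p=atz('wrist',e[0],.044); print('face centre',p.round(4),'in tool',Ro.from_quat([x,y,z,w]).inv().apply(p-s['position']).round(4))
E
python3 face.py
```

```text
t 4.68 pos [ 0.4763 -0.1302  0.0331] F [-0.3 -0.7  0.3] w 0.0848 shift [ 0.0007 -0.0025  0.0041] rot [ 0.5   0.12 -0.24]
face ellipse ((255.00132751464844, 259.5239562988281), (105.19834899902344, 117.5810317993164), 91.00129699707031)
dark [211 203  87  21 252] [254.3 208.7] [ 0.4464 -0.1258  0.044 ]
dark [237 246  37  33 969] [254.8 262.3] [ 0.4705 -0.13    0.044 ]
face centre [ 0.4692 -0.1296  0.044 ] in tool [-0.0008 -0.007  -0.011 ]
```

Emit:
send_rows([
  {"linear": [0, -0.006, 0.004], "delta_rot": [0.4, 0.1, 0], "fingers": 0.085},
  {"linear": [0, -0.001, 0.001], "delta_rot": [0.1, 0, 0], "fingers": 0.085},
  {"linear": [0, 0, 0], "delta_rot": [0, 0, 0], "fingers": 0.04},
  {"linear": [0, 0, 0], "delta_rot": [0, 0, 0], "fingers": 0.04},
  {"linear": [0, 0, 0], "delta_rot": [0, 0, 0], "fingers": 0.04},
  {"linear": [0, 0, 0], "delta_rot": [0, 0, 0], "fingers": 0.04},
  {"linear": [0, 0, 0], "delta_rot": [0, 0, 0], "fingers": 0.04},
  {"linear": [0, 0, 0], "delta_rot": [0, 0, 0], "fingers": 0.04},
  {"linear": [0, 0, 0], "delta_rot": [0, 0, 0], "fingers": 0.04},
  {"linear": [0, 0, 0], "delta_rot": [0, 0, 0], "fingers": 0.04},
], force=60)

```text
clock: 5.57
position: [0.4687, -0.1289, 0.0283]
ee_rot: [-0.0, 0.767, 0.641, -0.0]
contact_force: [0.1, -0.6, 0.9]
width: 0.0501
```

```bash
python3 face.py
```

```text
t 5.57 pos [ 0.4687 -0.1289  0.0283] F [ 0.1 -0.6  0.9] w 0.0501 shift [ 0.0009  0.0053 -0.0007] rot [-0.03  0.02 -0.24]
face ellipse ((256.5645751953125, 276.1360168457031), (92.66673278808594, 123.03856658935547), 89.68687438964844)
dark [197 224 108  45 396] [248.7 233.7] [ 0.4474 -0.1284  0.044 ]
dark [238 268  38  34 982] [256.1 284.4] [ 0.4708 -0.1296  0.044 ]
face centre [ 0.4669 -0.1287  0.044 ] in tool [-0.0002 -0.0018 -0.0157]
```

The drum is gripped (width 0.050). Now I'll lift it above the shaft height.

Emit:
send_rows([
  {"linear": [0, 0, -0.015], "delta_rot": [0, 0, 0], "fingers": 0.04},
  {"linear": [0, 0, -0.025], "delta_rot": [0, 0, 0], "fingers": 0.04},
  {"linear": [0, 0, -0.03], "delta_rot": [0, 0, 0], "fingers": 0.04},
  {"linear": [0, 0, -0.03], "delta_rot": [0, 0, 0], "fingers": 0.04},
  {"linear": [0, 0, -0.03], "delta_rot": [0, 0, 0], "fingers": 0.04},
  {"linear": [0, 0, -0.03], "delta_rot": [0, 0, 0], "fingers": 0.04},
  {"linear": [0, 0, -0.03], "delta_rot": [0, 0, 0], "fingers": 0.04},
  {"linear": [0, 0, -0.015], "delta_rot": [0, 0, 0], "fingers": 0.04},
  {"linear": [0, 0, 0], "delta_rot": [0, 0, 0], "fingers": 0.04},
])

```text
clock: 6.37
position: [0.4663, -0.1276, 0.238]
ee_rot: [-0.006, 0.767, 0.641, -0.003]
contact_force: [0.3, -0.8, -2.1]
width: 0.0508
```

```bash
python3 -c "
from h import *
to([.62,.106,.225])"
```

```text
t 6.37 pos [ 0.4663 -0.1276  0.238 ] F [ 0.3 -0.8 -2.1] w 0.0508 shift [0.2572 0.1098 0.0123] rot [-0.72 -0.17 -0.26]
```

Emit:
send_rows([
  {"linear": [0.026, 0.011, 0.001], "delta_rot": [0, 0, 0], "fingers": 0.04},
  {"linear": [0.026, 0.011, 0.001], "delta_rot": [0, 0, 0], "fingers": 0.04},
  {"linear": [0.026, 0.011, 0.001], "delta_rot": [0, 0, 0], "fingers": 0.04},
  {"linear": [0.026, 0.011, 0.001], "delta_rot": [0, 0, 0], "fingers": 0.04},
  {"linear": [0.026, 0.011, 0.001], "delta_rot": [0, 0, 0], "fingers": 0.04},
  {"linear": [0.026, 0.011, 0.001], "delta_rot": [0, 0, 0], "fingers": 0.04},
  {"linear": [0.026, 0.011, 0.001], "delta_rot": [0, 0, 0], "fingers": 0.04},
  {"linear": [0.026, 0.011, 0.001], "delta_rot": [0, 0, 0], "fingers": 0.04},
  {"linear": [0.026, 0.011, 0.001], "delta_rot": [-0.3, -0.1, 0], "fingers": 0.04},
  {"linear": [0.02, 0.011, 0.001], "delta_rot": [-0.3, 0, 0], "fingers": 0.04},
  {"linear": [0.005, 0.001, 0], "delta_rot": [0, 0, 0], "fingers": 0.04},
  {"linear": [0, 0, 0], "delta_rot": [0, 0, 0], "fingers": 0.04},
])

```text
clock: 7.37
position: [0.6211, 0.1176, 0.2045]
ee_rot: [-0.009, 0.769, 0.639, -0.011]
contact_force: [0.3, 0.4, -0.8]
width: 0.0511
```

```bash
python3 - <<'E'
from h import *
to([.569,.106,.21])
im=manip.get_image('wrist'); save(im,'w3.png')
print(proj('wrist',[[.5687,.1056,.15],[.5687,.1056,.121]]))
print('K',cam('wrist')[0][0,0])
for r in manip.find_in('collar','wrist')[:2]: print(r['p'],r['extent'])
E
```

```text
t 7.37 pos [0.6211 0.1176 0.2045] F [ 0.3  0.4 -0.8] w 0.0511 shift [-0.0209 -0.0492 -0.0041] rot [-1.54  0.29 -0.52]
[[224.13248201 148.46560405]
 [228.8645177  145.39050089]]
K 270.94478931644244
0.6 [196.1, 110.7, 251.9, 172.1]
```

View pics/w3.png

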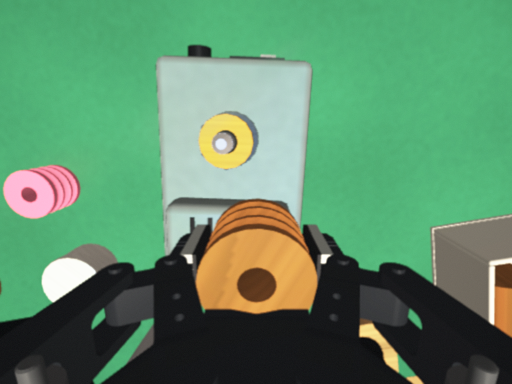

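The shaft tip shows at about (222,143) with the brass collar around it at (227,140); the held drum's bore is at (257,284). I'll measure the tip precisely from all cameras.

```bash
cat > tip.py <<'E'
from h import *
from scipy.optimize import least_squares
s=cv2.imread('pics/scene0.png')[:,:,::-1];t=cv2.imread('pics/top0.png')[:,:,::-1];w=cv2.imread('pics/w3.png')[:,:,::-1]
def yellow(im,c,r):
    h=cv2.cvtColor(np.ascontiguousarray(im),cv2.COLOR_RGB2HSV); m=(h[...,0]>18)&(h[...,0]<32)&(h[...,1]>130)&(h[...,2]>90)
    yy,xx=np.indices(m.shape); m&=(np.hypot(xx-c[0],yy-c[1])<r); return m.astype(np.uint8)
E={}
for n,im,c,r in (('scene',s,(282,253),20),('top',t,(170,171),18),('wrist',w,(227,140),45)):
    m=yellow(im,c,r); P=np.argwhere(m)[:,::-1]; E[n]=np.r_[P.min(0),P.max(0)+1.]-.5; print(n,E[n],m.sum())
for ns in (('wrist',),('top','scene'),('wrist','top','scene')):
    W={'wrist':1,'top':1,'scene':1}
    f=lambda v:np.concatenate([box(n,cyl(v[0],v[1],v[2]-.012,.012,.02))-E[n] for n in ns])
    o=least_squares(f,[.567,.106,.12],loss='soft_l1',bounds=([0,-1,.113],[1,1,.127])); print(ns,o.x.round(4),o.fun.round(1))
for n,px in (('scene',(282.5,242.5)),('top',(169.4,169.6)),('wrist',(222,143))): print('tip',n,atz(n,px,.149).round(4))
h=cv2.cvtColor(np.ascontiguousarray(w),cv2.COLOR_RGB2HSV)
b=((h[...,2]<150)&(h[...,0]<22)&(h[...,1]>80)).astype(np.uint8); b[:262]=0;b[308:]=0;b[:,:232]=0;b[:,282:]=0
n,l,st,ce=cv2.connectedComponentsWithStats(b);i=1+st[1:,4].argmax();print(st[i],ce[i])
S=manip.get_state();q=S['ee_rot'];R=Ro.from_quat([q[1],q[2],q[3],q[0]])
o,d=ray('wrist',ce[i]);o=R.inv().apply(o-S['position']);d=R.inv().apply(d); print('bore in tool',(o+d*(-.0157-o[2])/d[2]).round(4))
cv2.imwrite('pics/crop2.png',np.hstack([cv2.resize(w[110:180,190:260,::-1],(350,350)),cv2.resize(w[250:320,222:292,::-1],(350,350))]))
E
python3 tip.py
```

```text
scene [271.5 245.5 291.5 262.5] 198
top [161.5 160.5 179.5 178.5] 206
wrist [198.5 113.5 252.5 168.5] 1755
('wrist',) [0.5654 0.1023 0.1189] [-0.1  0.1  0.1 -0.1]
('top', 'scene') [0.5679 0.1049 0.127 ] [-1.1  0.   0.2  1.1 -0.8 -0.9 -0.2  1.1]
('wrist', 'top', 'scene') [0.5655 0.1031 0.1236] [-0.3 -0.3  1.1  0.8  0.   1.3  1.3  2.3 -0.6 -0.7 -0.   1.2]
tip scene [0.5643 0.1035 0.149 ]
tip top [0.566  0.1012 0.149 ]
tip wrist [0.5649 0.1038 0.149 ]
[ 237  268   39   34 1038] [256.16955684 284.50096339]
bore in tool [-0.0003  0.0023 -0.0157]
```

View pics/crop2.png

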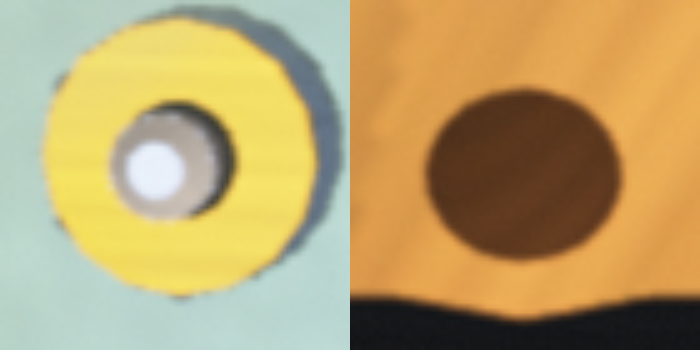

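The crop shows the white tip face centred at crop (155,171), which is pixel (221,144), and a clean bore ellipse. The tip is at (0.565, 0.103); the three cameras agree within 2.5 mm. The bore is 2.3 mm along tool +y from the TCP.

Emit:
send_rows([
  {"linear": [-0.006, -0.015, -0.002], "delta_rot": [-0.8, 0.2, -0.3], "fingers": 0.04},
  {"linear": [-0.006, -0.015, 0], "delta_rot": [-0.7, 0.1, -0.2], "fingers": 0.04},
  {"linear": [-0.006, -0.015, 0], "delta_rot": [0, 0, 0], "fingers": 0.04},
  {"linear": [-0.004, -0.01, 0], "delta_rot": [0, 0, 0], "fingers": 0.04},
  {"linear": [0, 0, 0], "delta_rot": [0, 0, 0], "fingers": 0.04},
  {"linear": [0, 0, 0], "delta_rot": [0, 0, 0], "fingers": 0.04},
])

```text
clock: 7.97
position: [0.5551, 0.0958, 0.2057]
ee_rot: [0.0, 0.769, 0.64, -0.004]
contact_force: [0.4, 0.1, -1.3]
width: 0.0508
```

```bash
python3 -c "
from h import *
to([.5625,.1036,.19])"
```

```text
t 7.97 pos [0.5551 0.0958 0.2057] F [ 0.4  0.1 -1.3] w 0.0508 shift [0.0091 0.0059 0.0156] rot [-0.28  0.35 -0.49]
```

Emit:
send_rows([
  {"linear": [0.006, 0.004, 0.008], "delta_rot": [-0.2, 0.3, -0.4], "fingers": 0.04},
  {"linear": [0.002, 0.001, 0.004], "delta_rot": [0, 0, 0], "fingers": 0.04},
  {"linear": [0, 0, 0], "delta_rot": [0, 0, 0], "fingers": 0.04},
  {"linear": [0, 0, 0], "delta_rot": [0, 0, 0], "fingers": 0.04},
])

```text
clock: 8.3
position: [0.564, 0.1017, 0.1927]
ee_rot: [0.001, 0.767, 0.641, 0.001]
contact_force: [0.0, 0.5, -1.9]
width: 0.0508
```

```bash
python3 - <<'E'
from h import *
d,_=to([.5625,.1036,.188])
im=manip.get_image('scene'); im2=manip.get_image('top')
save(np.hstack([cv2.resize(im[200:270,245:325],(400,350),interpolation=cv2.INTER_CUBIC),cv2.resize(im2[130:210,130:210],(350,350),interpolation=cv2.INTER_CUBIC)]),'c3.png')
E
```

```text
t 8.3 pos [0.564  0.1017 0.1927] F [ 0.   0.5 -1.9] w 0.0508 shift [ 0.0016 -0.0018  0.0047] rot [ 0.1 -0.  -0.2]
```

View pics/c3.png

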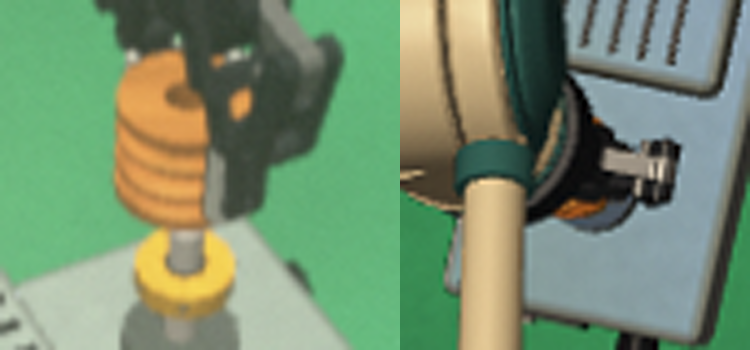

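```bash
python3 - <<'E'
from h import *
s=manip.get_state();q=s['ee_rot'];R=Ro.from_quat([q[1],q[2],q[3],q[0]])
B=s['position']+R.apply([-.0003,.0023,-.0157]); print('bore pred',B.round(4),proj('scene',B).round(1),'axis',proj('scene',[[.565,.1032,B[2]]]).round(1))
print('seen bore at that height',atz('scene',(282.4,219),B[2]).round(4), 'seen tip',atz('scene',(282.4,242.5),.149).round(4))
to([.5625,.1036,.178])
E
```

```text
bore pred [0.566  0.101  0.2085] [[282.5 218.8]] axis [[283.7 219.1]]
seen bore at that height [0.5665 0.1015 0.2085] seen tip [0.5645 0.1033 0.149 ]
t 8.4 pos [0.5638 0.1017 0.1928] F [-0.2 -0.2 -1.6] w 0.0506 shift [ 0.0016 -0.0016  0.0148] rot [ 0.09  0.   -0.2 ]
```

In the scene crop the bore is at (187,95) and the shaft below it at (187,250). That matches the predicted bore to 0.5 mm, so only a 1.6 mm correction remains. I'll descend carefully onto the taper.

Emit:
send_rows([
  {"linear": [0.0016, -0.0016, 0.004], "delta_rot": [0, 0, 0], "fingers": 0.04},
  {"linear": [0.0003, -0.0003, 0.004], "delta_rot": [0, 0, 0], "fingers": 0.04},
  {"linear": [0, 0, 0.004], "delta_rot": [0, 0, 0], "fingers": 0.04},
  {"linear": [0, 0, 0.004], "delta_rot": [0, 0, 0], "fingers": 0.04},
  {"linear": [0, 0, 0.002], "delta_rot": [0, 0, 0], "fingers": 0.04},
], force=70)

```text
clock: 8.82
position: [0.563, 0.1047, 0.1732]
ee_rot: [0.001, 0.767, 0.642, 0.001]
contact_force: [0.5, -0.2, -1.1]
width: 0.0506
```

```bash
python3 -c "
from h import *
to([.5625,.1036,.160]);s=manip.get_state();print(s['contact_force'],s['moment'])"
```

```text
t 8.82 pos [0.563  0.1047 0.1732] F [ 0.5 -0.2 -1.1] w 0.0506 shift [-0.0012 -0.0003  0.0132] rot [ 0.13 -0.01 -0.15]
[ 0.455526   -0.18560331 -1.14989188] [-0.00987976  0.01645201  0.02628828]
```

Emit:
send_rows([
  {"linear": [-0.001, 0, 0.003], "delta_rot": [0, 0, 0], "fingers": 0.04},
  {"linear": [0, 0, 0.003], "delta_rot": [0, 0, 0], "fingers": 0.04},
  {"linear": [0, 0, 0.003], "delta_rot": [0, 0, 0], "fingers": 0.04},
  {"linear": [0, 0, 0.003], "delta_rot": [0, 0, 0], "fingers": 0.04},
  {"linear": [0, 0, 0], "delta_rot": [0, 0, 0], "fingers": 0.04},
  {"linear": [0, 0, 0], "delta_rot": [0, 0, 0], "fingers": 0.04},
])

```text
clock: 9.32
position: [0.5623, 0.1036, 0.1589]
ee_rot: [0.0, 0.767, 0.642, 0.0]
contact_force: [-0.6, 0.0, -1.9]
width: 0.0504
```

```bash
python3 -c "
from h import *
to([.5625,.1036,.125])"
```

```text
t 9.32 pos [0.5623 0.1036 0.1589] F [-0.6  0.  -1.9] w 0.0504 shift [0.0001 0.0002 0.0339] rot [ 0.05  0.   -0.16]
```

The drum is threaded about 19 mm with no side force. Now I'll press on the collar.

Emit:
send_rows([
  {"linear": [0, 0, 0.003], "delta_rot": [0, 0, 0], "fingers": 0.04},
  {"linear": [0, 0, 0.003], "delta_rot": [0, 0, 0], "fingers": 0.04},
  {"linear": [0, 0, 0.003], "delta_rot": [0, 0, 0], "fingers": 0.04},
  {"linear": [0, 0, 0.003], "delta_rot": [0, 0, 0], "fingers": 0.04},
  {"linear": [0, 0, 0.003], "delta_rot": [0, 0, 0], "fingers": 0.04},
], force=90)

```text
clock: 9.73
position: [0.563, 0.1036, 0.148]
ee_rot: [0.002, 0.767, 0.642, 0.002]
contact_force: [-3.5, -0.3, 9.4]
width: 0.0502
```

```bash
python3 -c "
from h import *
to([.5625,.1036,.125])"
```

```text
t 9.73 pos [0.563  0.1036 0.148 ] F [-3.5 -0.3  9.4] w 0.0502 shift [-0.0001 -0.0006  0.023 ] rot [ 0.25 -0.03 -0.15]
```

Emit:
send_rows([
  {"linear": [0, 0, 0.004], "delta_rot": [0.1, 0, 0], "fingers": 0.04},
  {"linear": [0, 0, 0.004], "delta_rot": [0.1, 0, 0], "fingers": 0.04},
  {"linear": [0, 0, 0.004], "delta_rot": [0, 0, 0], "fingers": 0.04},
  {"linear": [0, 0, 0.004], "delta_rot": [0, 0, 0], "fingers": 0.04},
])

```text
clock: 10.07
position: [0.563, 0.1036, 0.1397]
ee_rot: [0.002, 0.767, 0.642, 0.002]
contact_force: [-3.0, -0.5, 10.3]
width: 0.05
```

```bash
python3 -c "
from h import *
to([.5625,.1036,.125])"
```

```text
t 10.07 pos [0.563  0.1036 0.1397] F [-3.  -0.5 10.3] w 0.05 shift [-0.0001 -0.0006  0.0147] rot [ 0.31 -0.06 -0.12]
```

Emit:
send_rows([
  {"linear": [0, 0, 0.004], "delta_rot": [0.1, 0, 0], "fingers": 0.04},
  {"linear": [0, 0, 0.004], "delta_rot": [0.1, 0, 0], "fingers": 0.04},
  {"linear": [0, 0, 0.004], "delta_rot": [0, 0, 0], "fingers": 0.04},
  {"linear": [0, 0, 0.004], "delta_rot": [0, 0, 0], "fingers": 0.04},
  {"linear": [0, 0, 0.003], "delta_rot": [0, 0, 0], "fingers": 0.04},
])

```text
clock: 10.48
position: [0.5629, 0.1035, 0.1305]
ee_rot: [0.002, 0.767, 0.642, 0.003]
contact_force: [-3.1, -1.0, 11.1]
width: 0.0504
```

```bash
python3 -c "
from h import *
to([.5625,.1036,.125])"
```

```text
t 10.48 pos [0.5629 0.1035 0.1305] F [-3.1 -1.  11.1] w 0.0504 shift [-0.     -0.0005  0.0055] rot [ 0.43 -0.1  -0.1 ]
```

Emit:
send_rows([
  {"linear": [0, 0, 0.004], "delta_rot": [0.1, 0, 0], "fingers": 0.04},
  {"linear": [0, 0, 0.004], "delta_rot": [0.1, 0, 0], "fingers": 0.04},
  {"linear": [0, 0, 0.004], "delta_rot": [0, 0, 0], "fingers": 0.04},
])

```text
clock: 10.73
position: [0.563, 0.1035, 0.1252]
ee_rot: [0.002, 0.766, 0.642, 0.003]
contact_force: [-8.6, -0.5, 29.7]
width: 0.0503
```

```bash
python3 - <<'E'
from h import *
to([.5625,.1036,.125])
w=manip.get_image('wrist'); im=manip.get_image('scene')
save(np.hstack([cv2.resize(im[200:270,245:325],(400,350),interpolation=cv2.INTER_CUBIC),cv2.resize(w[210:330,186:326],(400,350))]),'c4.png')
E
```

```text
t 10.73 pos [0.563  0.1035 0.1252] F [-8.6 -0.5 29.7] w 0.0503 shift [-0.     -0.0005  0.0002] rot [ 0.45 -0.12 -0.07]
```

View pics/c4.png

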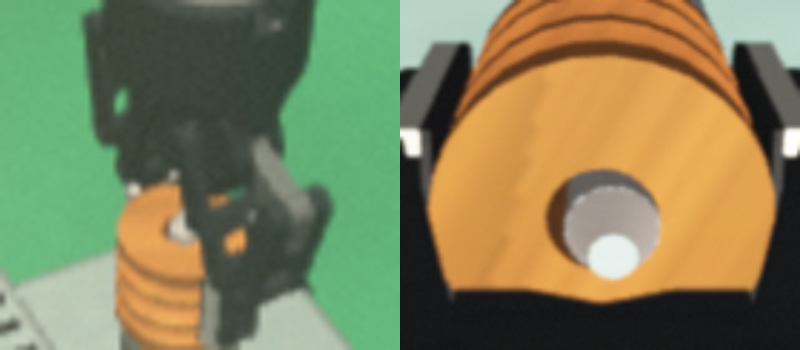

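Force jumped from 11 to 30 N at TCP z 0.1252, against 0.1253 expected for home. The wrist crop shows the shaft standing through the bore at (610,225), with the drum level. Stop reached, so I'll relax, open and retreat.

Emit:
send_rows([
  {"linear": [0, 0, 0], "delta_rot": [0, 0, 0], "fingers": 0.04},
  {"linear": [0, 0, 0], "delta_rot": [0, 0, 0], "fingers": 0.06},
  {"linear": [0, 0, 0], "delta_rot": [0, 0, 0], "fingers": 0.085},
  {"linear": [0, 0, 0], "delta_rot": [0, 0, 0], "fingers": 0.085},
  {"linear": [0, 0, 0], "delta_rot": [0, 0, 0], "fingers": 0.085},
  {"linear": [0, 0, 0], "delta_rot": [0, 0, 0], "fingers": 0.085},
  {"linear": [0, 0, 0], "delta_rot": [0, 0, 0], "fingers": 0.085},
])

```text
clock: 11.42
position: [0.564, 0.1036, 0.1264]
ee_rot: [0.003, 0.766, 0.642, 0.005]
contact_force: [-1.1, -0.8, 0.2]
width: 0.0852
```

```bash
python3 -c "
from h import *
to([.5625,.1036,.25])"
```

```text
t 11.42 pos [0.564  0.1036 0.1264] F [-1.1 -0.8  0.2] w 0.0852 shift [ 1.000e-04 -1.000e-04 -1.236e-01] rot [ 0.65 -0.16 -0.07]
```

Emit:
send_rows([
  {"linear": [0, 0, -0.008], "delta_rot": [0, 0, 0], "fingers": 0.085},
  {"linear": [0, 0, -0.015], "delta_rot": [0, 0, 0], "fingers": 0.085},
  {"linear": [0, 0, -0.02], "delta_rot": [0, 0, 0], "fingers": 0.085},
  {"linear": [0, 0, -0.025], "delta_rot": [0, 0, 0], "fingers": 0.085},
  {"linear": [0, 0, -0.025], "delta_rot": [0, 0, 0], "fingers": 0.085},
  {"linear": [0, 0, -0.025], "delta_rot": [0, 0, 0], "fingers": 0.085},
  {"linear": [0, 0.02, -0.01], "delta_rot": [0, 0, 0], "fingers": 0.085},
  {"linear": [0, 0.02, 0], "delta_rot": [0, 0, 0], "fingers": 0.085},
  {"linear": [0, 0, 0], "delta_rot": [0, 0, 0], "fingers": 0.085},
  {"linear": [0, 0, 0], "delta_rot": [0, 0, 0], "fingers": 0.085},
])

```text
clock: 12.25
position: [0.6017, 0.0964, 0.2644]
ee_rot: [0.003, 0.766, 0.643, 0.004]
contact_force: [-0.1, 0.5, -0.4]
width: 0.085
```

```bash
python3 - <<'E'
from h import *
from scipy.optimize import least_squares
to([.5625,.1036,.25])
w=manip.get_image('wrist').copy(); R=manip.masks_of('grooved_drum','wrist'); 
for r in R: print(round(r['p'],2),np.round(r['extent']))
P=cyl(.565,.1032,.097,.044,.026)
print('expected home box wrist',box('wrist',P).round(0),'scene',box('scene',P).round(0),'tip',proj('wrist',[[.565,.1032,.15],[.565,.1032,.141]]).round(1).tolist())
im=manip.get_image('scene').copy()
for r in manip.find_in('grooved_drum','scene'): print('scene',round(r['p'],2),np.round(r['extent'],1))
for r in manip.find_in('smooth_drum','scene'): print('smooth',round(r['p'],2),np.round(r['extent'],1))
for z in (.097,.141): cv2.polylines(w,[proj('wrist',np.c_[.565+.026*np.cos(a),.1032+.026*np.sin(a),np.full(72,z)]).round().astype(int)],True,(0,0,255))
save(np.hstack([cv2.resize(im[210:280,240:320],(400,350),interpolation=cv2.INTER_CUBIC),cv2.resize(w[60:270,136:376],(400,350))]),'c5.png')
E
```

```text
t 12.25 pos [0.6017 0.0964 0.2644] F [-0.1  0.5 -0.4] w 0.085 shift [ 0.0002 -0.04    0.014 ] rot [ 0.57 -0.14 -0.04]
0.89 [ 64. 163. 123. 206.]
0.59 [228. 123. 287. 182.]
expected home box wrist [227. 120. 286. 181.] scene [268. 236. 295. 271.] tip [[256.6, 153.0], [256.6, 151.7]]
scene 0.95 [267.8 236.4 293.  269. ]
scene 0.95 [201.3 222.3 223.9 246.1]
scene 0.56 [222.6 176.1 240.5 201.3]
smooth 0.63 [172.  175.5 188.9 201.2]
```

View pics/c5.png

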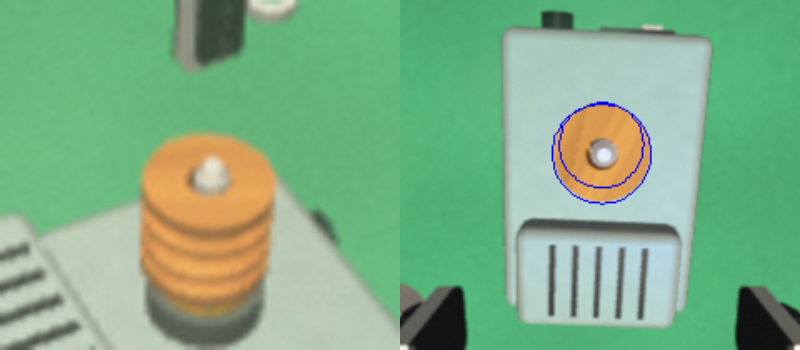

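The drum is level at scene crop (208,230), just above the housing, with a collar sliver at (210,308) and the shaft end showing 9 mm or so. The outline predicted for home matches in both cameras, and the smooth drum has not moved.

```bash
python3 -c "
from rig import manip
print(manip.sign_off())"
```

```text
the job is handed in; nothing more can be done
None
```

The wooden grooved drum is on the spindle, seated on the collar at its stop and released. I handed the job in at about 12.4 s of the 38 s allowed; `sign_off()` gives no verdict.

- **Threading:** it was about 19 mm down the shaft before it met the collar, with no side force to speak of.
- **Pressing:** the collar moved at about 10–11 N. The force then rose to about 30 N at TCP height 0.1252 m, against 0.1253 m worked out for home.
- **Seating:** after release, the drum's outline matched its predicted home position to within about 3 px in both the wrist and scene pictures. The force read about 0 with the gripper well clear.
- **Other drums:** the smooth drum is within 2 px of where it was first seen. I left the green and pink look-alikes alone.

Two measurements disagreed:
- **Drum position:** its first position differed by 3–5 mm between the wrist camera and the fixed cameras. I used the wrist camera's figure, and the scene camera confirmed the bore to 0.5 mm before threading.
- **First shaft fit:** the first fit of the shaft position from the collar was poor, with errors of up to 4 px. I measured the tip again with all three cameras, and they agreed to 2.5 mm.

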